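# Store a hose coupling in the push-latch drawer under the sink

### The job

Press the rectangular latch plate on top of the low white case so that its hidden drawer springs out. Then stand the straight hose coupling upright on the floor of the open drawer and let go of it. The drawer stays open; leave the elbow fitting where it lies.

Things in the scene. Friction and masses are not known exactly. Their poses are not given: they have to be found in the camera images.
- case: Low white case, fixed; 200 mm deep (x), 220 mm wide (y), 66 mm high. Origin: centre of its underside, on the table; x points from its front (drawer side, towards the robot) to its back, z up. On top: the rectangular latch plate, left of the middle seen from the robot, and 105 mm to its right (-y) a round white disc, 44 mm across, 7 mm high, that is fixed and does nothing.
- latch_top (a point): Centre of the top face of the latch plate: a white rectangular push plate, 60 mm (x) by 50 mm (y), 10 mm above the case top, at height 76 mm; axes as the case's. Pressed straight down, it sinks 7.5 mm against a spring (2 N at first, 5 N at the bottom); the latch lets go after 5 mm, and the plate comes back up when released.
- drawer_in (a point): Drawer floor point, axes as the case's. Shut: front flush, no handle; point 39 mm in front (-x) of the case's middle. Released, the drawer springs 115 mm out along -x in 1 s, held by 1.5 N; the point is then the centre of the open floor, 107 mm (x) by 180 mm (y), height 10 mm. Side walls 5 mm thick, tops 36 mm high; front panel 8 mm thick, top 58 mm high; the case bounds it behind.
- coupling_center (a point): Centre (half-way up) of the straight hose coupling: a steel round fitting standing on end on the table, 60 mm tall, 32 mm in diameter at both ends, with a 38 mm diameter collar over its middle 24 mm; its z axis is its long axis. About 0.15 kg. This is the part to store.
- elbow_center (a point): Centre of the elbow fitting, 17 mm above the table: a steel right-angled pipe bend lying flat, its two arms about 65 mm by 65 mm overall and 34 mm thick. Not to be moved.

How it is judged:
On the way:
1. the latch is released and the drawer has sprung out (x of drawer_in in the frame of latch_top below -0.12 m), for 0.2 s.
At the end, for the whole second after the job is handed in: The drawer is open (at least 91 of its 115 mm) and the coupling stands upright (within 10 degrees) on the uncovered drawer floor: its centre within 45 mm along x and 80 mm along y of the floor point, 20 to 40 mm above it (x of drawer_in in the frame of latch_top below -0.11 m and x of coupling_center in the frame of drawer_in between -0.045 and 0.045 m and y of coupling_center in the frame of drawer_in between -0.08 and 0.08 m and z of coupling_center in the frame of drawer_in between 0.02 and 0.04 m and angle between coupling_center's own z axis and vertical below 0.17 rad); the robot touches nothing.
It fails at once if the elbow fitting is moved by more than 30 mm (distance of elbow_center from where it was at the start of the episode above 0.03 m).
It also fails if it takes over 54 s, if anything falls off the work surface, if the arm or the gripper's body presses on something with over 40 N, if the wrist force passes 120 N, or if a joint passes its speed limit or range.

### The arm

A 7-joint arm with a two-finger parallel gripper is mounted at the origin on the work surface. World frame = base frame: x ahead of the robot, y to its left, z up, the work surface at z = 0. Lengths are in m, angles in rad, forces in N, time in s.
With the tool pointing down it reaches from about 0.4 to 0.85 m from the base axis. Payload 10.4 kg.
Tool frame: the origin (TCP) lies midway between the tips of the shut fingers; the grasp point (between the pads) lies 19 mm behind it; z points along the fingers, y is the direction in which the jaws open and shut (so a half turn about z gives the same grasp; the last joint's range is limited). The gripper opens to 85 mm and grips with 20 to 120 N. Pads are 22 mm wide; open, the fingers measure 114 mm over their backs; the gripper's body (76 mm by 85 mm) begins 54 mm behind the grasp point. The pads swing forward as they close: fully open they stand 13 mm farther back than shut.
Start: joints at [-1.255, 0.332, -0.065, 1.46, 0.022, 1.35, -0.088], TCP at [0.208, 0.589, 0.231] pointing down, gripper open.
Joint ranges: [-2.6, 2.6], [-0.5, 2.12], [-1.47, 1.34], [0.16, 2.42], [-1.27, 4.41], [0.06, 2.06], [-2.6, 2.6]. Speed limits (rad/s): [2.22, 2.22, 2.79, 2.79, 3.14, 3.14, 3.14].

### API

Orientations are given as a 3x3 rotation matrix whose columns are the frame's x, y, z axes.
In Python, from rig import arm, cams, masks_of gives the robot as it stands.
- The arm moves only by the shell command python3 -m pendant 'ROWS'. ROWS is JSON, a list of rows, each an object with "linear": the shift along the tool's x, y, z in cm, a list of three; "roll": the turn about the tool's z in rad; "hand": the opening, from 0 (shut) to 1 (fully open). In form: [{"linear": [x, y, z], "roll": roll, "hand": hand}, ...]. A call has 1 to 20 rows; each row shifts and turns the commanded pose from where the row before left it, along the tool's axes as they then stand; what a row does not reach is not made up. A row lasts 1/10 s, in which the tool goes at most 50 mm and 8.59 degrees, less where a joint would pass 70% of its speed; a pose out of reach is approached as far as the arm can. A call with a gripper value outside its range is refused whole. The fingers move at their own pace and stop on an object; the grip force is fixed at half the most. Time passes only in rows, so rows that do not move let the fingers close. It gives the time, the measured TCP pose, the force and the opening at its end, in the units of the state.
- arm.state(): the state, without advancing time (a new reading comes with each control period).
- cams.snapshot(name): name is "scene" or "top" or "wrist"; returns a dict with "img" (420x560x3 uint8, blue, green, red), "fov_y" (degrees; the focal length in pixels is half the picture's height over the tangent of half this angle, whatever the lens; pixels are square), "cx", "cy" (the principal point, pixels), "rvec" (rotation vector, rad) and "tvec" (3), from world to camera coordinates, as OpenCV has them; the wrist camera has in their place "hand_eye" (4x4, takes a point from camera to tool coordinates, whose origin is the TCP and whose axes are the flange's). Camera axes: x right, y down, z forward; pixel columns grow to the right and rows downward; lengths in m; the calibration is good to about 2 mm. The wrist camera is an equidistant fisheye: a pixel r from the principal point sees the ray r / f radians off the axis. A picture is of the moment at which its call begins: read the wrist's pose just before it. There is no depth.
- arm.job_done(): hands the job in, once; it reports no verdict.
Trained networks look in a picture, given as the dict that the camera call returned (one of the last four; its "shot" number tells which), for a name from the list of things; names that differ only in an ending like _2 or _b are one class to them, and where a whole thing is asked for, a point or a joint stands for the part that bears it (a point fixed in the world has none). Each returns a list of dicts, best first, with "conf" (0 to 1); they miss things now and then, are a little off and sometimes report something else, mostly with a low value. They report only what shows in the picture. A call takes as long as a camera call.
- masks_of(label, picture): "mask" (420x560 bool, what is visible of it) and "bbox" ([left, top, width, height] in pixels, round what is visible of it).
The state is a dict: "t": time; "q": joint angles; "qvel": joint speeds; "effort": joint torques, N m; "position": TCP position; "tool_rot": TCP orientation; "wrist_force": force on the tool from outside, world axes, zero at the start; "torque": the same for the moment, N m; "opening": finger opening in m.
Only numpy, scipy, OpenCV 4.12 (cv2) and the standard library are available. Lean on these libraries where they do the work, as an engineer would, in place of code of your own. Each camera call takes 0.05 s, during which the arm holds its last target.

## Working session

There is one attempt and no reset: what is moved stays moved. The work goes in short steps, Python scripts to look and compute and a shell command to move; the robot and the scene stay as the last step left them, time stands still between calls to the robot, and variables do not carry over. Pictures are saved under pics/ and viewed, and the job is handed in when it is done.

```bash
ls; mkdir -p pics; cat > h.py <<'E'
import numpy as np, cv2, json
from rig import arm, cams, masks_of
def ray(s,u,v,st=None):
    f=s["img"].shape[0]/2/np.tan(np.radians(s["fov_y"])/2)
    x,y=(u-s["cx"]),(v-s["cy"])
    if "hand_eye" in s:
        r=np.hypot(x,y); th=r/f
        d=np.array([x/r*np.sin(th),y/r*np.sin(th),np.cos(th)]) if r>0 else np.array([0,0,1.])
        H=np.array(s["hand_eye"]);R=np.array(st["tool_rot"]);p=np.array(st["position"])
        return p+R@H[:3,3], R@H[:3,:3]@d
    R=cv2.Rodrigues(np.array(s["rvec"],float))[0];t=np.array(s["tvec"],float).ravel()
    d=np.array([x/f,y/f,1]);d/=np.linalg.norm(d)
    return -R.T@t, R.T@d
def atz(s,u,v,z,st=None):
    o,d=ray(s,u,v,st); return o+d*(z-o[2])/d[2]
def proj(s,P,st=None):
    f=s["img"].shape[0]/2/np.tan(np.radians(s["fov_y"])/2); P=np.array(P,float)
    if "hand_eye" in s:
        H=np.array(s["hand_eye"]);R=np.array(st["tool_rot"]);p=np.array(st["position"])
        c=H[:3,:3].T@(R.T@(P-p)-H[:3,3]); th=np.arctan2(np.hypot(c[0],c[1]),c[2]); k=f*th/np.hypot(c[0],c[1])
        return np.array([s["cx"]+k*c[0],s["cy"]+k*c[1]])
    R=cv2.Rodrigues(np.array(s["rvec"],float))[0];t=np.array(s["tvec"],float).ravel()
    c=R@P+t; return np.array([s["cx"]+f*c[0]/c[2],s["cy"]+f*c[1]/c[2]])
E
python3 - <<'E'
from h import *
st=arm.state(); print(st)
for n in ["top","scene"]:
    s=cams.snapshot(n); im=s["img"].copy(); print(n,s["fov_y"],s["cx"],s["cy"],s["rvec"],s["tvec"])
    cv2.imwrite(f"pics/{n}1.png",im)
    for l in ["case","latch_top","drawer_in","coupling_center","elbow_center"]:
        for m in masks_of(l,s)[:2]:
            ys,xs=np.nonzero(m["mask"]); print(n,l,round(m["conf"],2),m["bbox"],xs.mean(),ys.mean())
            np.save(f"/tmp/{n}_{l}.npy",m["mask"])
E
```

```text
pics
{'t': 0.0, 'q': array([-1.25460015,  0.33287268, -0.06470006,  1.46092647,  0.0216173 ,
        1.3499026 , -0.0885124 ]), 'qvel': array([-6.89805087e-05, -4.95447002e-04, -1.39710490e-04, -1.50729023e-03,
        1.24394206e-03,  8.12530367e-05,  3.94849447e-04]), 'effort': array([ 9.73721967e-05, -6.25450230e+01,  4.95804066e-02, -3.91603124e+01,
        1.64000614e-02,  9.80363286e-03,  3.21760922e-05]), 'position': array([0.20760737, 0.58911985, 0.23052253]), 'tool_rot': array([[-9.43159490e-01,  3.32340223e-01, -3.91375997e-04],
       [ 3.32340443e-01,  9.43158516e-01, -1.35770006e-03],
       [-8.20887348e-05, -1.41059776e-03, -9.99999002e-01]]), 'wrist_force': array([ 0.06180652, -0.65967904, -0.63599036]), 'torque': array([-0.00477374,  0.01099328,  0.01029065]), 'opening': 0.08553801521440092}
top 57.34649890377959 281.3990519902207 205.12456282247695 [ 2.17673923 -2.17330536  0.16199832] [-0.06036026  0.58619281  0.70130699]
top case 0.58 [92.3, 113.5, 131.2, 117.0] 157.28649335126252 174.60301807858957
top latch_top 0.64 [113.2, 167.7, 30.8, 31.2] 127.14563106796116 184.82955771305285
top drawer_in 0.49 [112.5, 222.4, 98.3, 10.0] 158.15769230769232 227.46923076923076
top coupling_center 0.63 [321.1, 261.3, 21.4, 20.7] 332.74792243767314 268.82825484764544
top elbow_center 0.7 [404.7, 206.6, 44.6, 35.9] 425.8608923884514 222.73359580052494
scene 43.16946142304378 282.43400677693137 223.88093182426783 [ 1.05253702  2.49445759 -0.9425435 ] [ 0.43442712 -0.22980026  1.32546036]
scene case 0.89 [261.0, 252.0, 172.2, 166.3] 346.0294244915621 334.2015206775051
scene latch_top 0.58 [357.0, 310.4, 46.1, 35.6] 379.1054247697032 327.78505629477996
scene coupling_center 0.93 [273.1, 174.3, 15.6, 27.1] 281.0487106017192 185.39828080229228
scene elbow_center 0.91 [177.8, 155.0, 39.8, 22.5] 195.17047817047816 168.8024948024948
```

```bash
python3 - <<'E'
import cv2
for n in ["top","scene"]:
    im=cv2.imread(f"pics/{n}1.png"); cv2.imwrite(f"pics/{n}1b.png",cv2.resize(im,(784,588),interpolation=cv2.INTER_CUBIC))
E
```

```text
(no output)
```

View pics/top1.png

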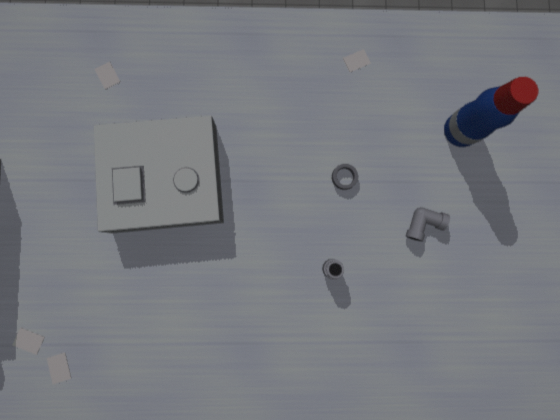

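View pics/scene1.png

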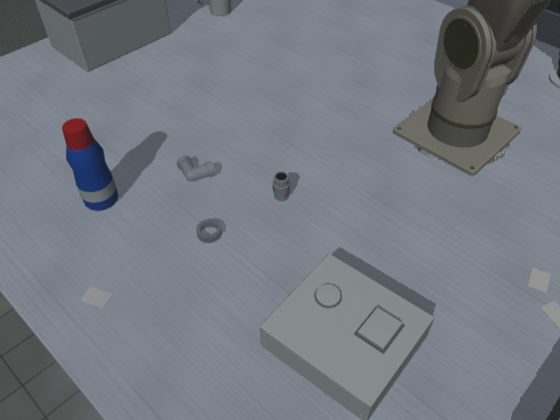

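The top view shows the case with its corners near (95,123), (214,118), (219,222) and (98,230). The latch plate is at (127,185), the disc at (186,180), the coupling at (333,269) and the elbow at (426,223). A ring at (345,177) and a bottle are also in view. The scene view agrees.

```bash
python3 - <<'E'
from h import *
st=arm.state()
T=cams.snapshot("top");S=cams.snapshot("scene")
for n,s,u,v,z in [("latch",T,127,185,.076),("latchS",S,380,328,.076),("disc",T,185.5,180,.073),("discS",S,328,295,.073),
 ("couplT",T,336,269.5,.06),("couplSt",S,281,176,.06),("coupmidS",S,281,186,.03),("elbow",T,426,222,.017),("elbowS",S,195,168,.02),("ring",T,345,177,.02),
 ("c1",T,95,123,.066),("c2",T,214,118,.066),("c3",T,219,222,.066),("c4",T,98,230,.066)]:
    print(n,atz(s,u,v,z).round(4))
o,d=ray(T,280,210);print("topcam",o)
# coupling fit: minimise mask silhouettes
from scipy.optimize import minimize
def outline(s,x,y):
    P=[]
    for r,z0,z1 in [(.016,0,.06),(.019,.018,.042)]:
        for z in (z0,z1):
            for a in np.linspace(0,2*np.pi,24): P.append(proj(s,[x+r*np.cos(a),y+r*np.sin(a),z]))
    P=np.array(P); m=np.zeros((420,560),np.uint8)
    cv2.fillConvexPoly(m,cv2.convexHull(np.round(P*16).astype(np.int32)),1,shift=4); return m.astype(bool)
for nm,s in(("top",T),("scene",S)):
    M=np.load(f"/tmp/{nm}_coupling_center.npy")
    x0=atz(s,*(np.argwhere(M).mean(0)[::-1]),.03)[:2]
    f=lambda p:-(outline(s,*p)&M).sum()/(outline(s,*p)|M).sum()
    r=minimize(f,x0,method="Nelder-Mead",options=dict(initial_simplex=[x0,x0+[.01,0],x0+[0,.01]]));print(nm,x0,r.x,r.fun)
E
```

```text
latch [0.617 0.22  0.076]
latchS [0.6217 0.223  0.076 ]
disc [0.6273 0.1164 0.073 ]
discS [0.6307 0.1182 0.073 ]
couplT [ 0.4653 -0.1584  0.06  ]
couplSt [ 0.4647 -0.158   0.06  ]
coupmidS [ 0.4647 -0.1581  0.03  ]
elbow [ 0.5558 -0.3465  0.017 ]
elbowS [ 0.5523 -0.3464  0.02  ]
ring [ 0.6448 -0.1864  0.02  ]
c1 [0.7351 0.2879 0.066 ]
c2 [0.7471 0.0682 0.066 ]
c3 [0.5514 0.0551 0.066 ]
c4 [0.5365 0.2715 0.066 ]
topcam [ 0.49967779 -0.03674415  0.76685647]
top [ 0.46514836 -0.15737962] [ 0.46520553 -0.15736805] -0.9352331606217616
scene [ 0.46325085 -0.15932464] [ 0.46626202 -0.16093414] -0.7270833333333333
```

```bash
python3 -m pendant '[{"linear":[0,0,0],"roll":-0.14,"hand":0},{"linear":[0,0,0],"roll":-0.14,"hand":0},{"linear":[0,0,0],"roll":-0.14,"hand":0},{"linear":[-3.17,-3.33,0.8],"roll":0,"hand":0},{"linear":[-3.17,-3.33,0.8],"roll":0,"hand":0},{"linear":[-3.17,-3.33,0.8],"roll":0,"hand":0},{"linear":[-3.17,-3.33,0.8],"roll":0,"hand":0},{"linear":[-3.17,-3.33,0.8],"roll":0,"hand":0},{"linear":[-3.17,-3.33,0.8],"roll":0,"hand":0},{"linear":[-3.17,-3.33,0.8],"roll":0,"hand":0},{"linear":[-3.17,-3.33,0.8],"roll":0,"hand":0},{"linear":[-3.17,-3.33,0.8],"roll":0,"hand":0},{"linear":[-3.17,-3.33,0.8],"roll":0,"hand":0},{"linear":[-3.17,-3.33,0.8],"roll":0,"hand":0},{"linear":[-3.17,-3.33,0.8],"roll":0,"hand":0},{"linear":[0,0,0],"roll":0,"hand":0},{"linear":[0,0,0],"roll":0,"hand":0}]'
python3 - <<'E'
from h import *
st=arm.state(); s=cams.snapshot("wrist"); cv2.imwrite("pics/w1.png",s["img"])
print(st["q"].round(3),st["tool_rot"].round(3))
for l in ["latch_top","case"]:
    for m in masks_of(l,s)[:1]:
        ys,xs=np.nonzero(m["mask"]); print(l,m["conf"],m["bbox"],xs.mean(),ys.mean(),atz(s,xs.mean(),ys.mean(),.076,st))
print(proj(s,st["position"]+np.array([0,0,-.001]),st), proj(s,[.619,.221,.076],st))
E
```

```text
t: 2.4
position: [0.6199, 0.2207, 0.1347]
tool_rot: [[-0.997, -0.079, -0.001], [-0.079, 0.997, -0.001], [0.001, -0.0, -1.0]]
wrist_force: [-0.0, 1.6, 0.5]
opening: -0.0003
[-0.529  0.467  0.158  1.492 -0.076  1.19   1.29 ] [[-0.997 -0.079 -0.001]
 [-0.079  0.997 -0.001]
 [ 0.001 -0.    -1.   ]]
case 0.9 [69.4, 104.5, 298.5, 250.8] 217.44573831775702 202.48590654205609 [0.60413833 0.17966799 0.076     ]
[279.17312582 269.10695833] [279.59177755 229.26690926]
```

View pics/w1.png

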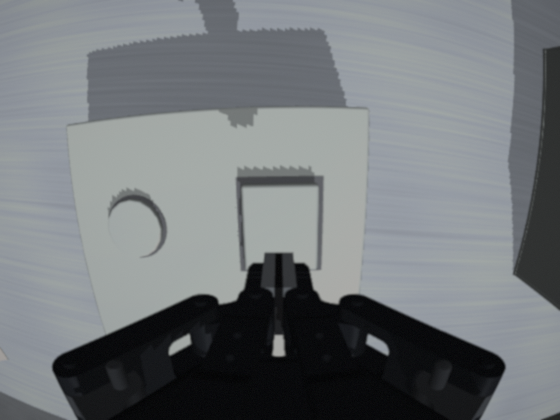

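The wrist view shows the plate spanning about (240..323, 183..268). Its centre is near (281,226), against a prediction of (280,229), so the tool is over the plate. Next I press.

```bash
python3 -m pendant '[{"linear":[0,0,2],"roll":0,"hand":0},{"linear":[0,0,2],"roll":0,"hand":0},{"linear":[0,0,1],"roll":0,"hand":0},{"linear":[0,0,0.5],"roll":0,"hand":0},{"linear":[0,0,0.5],"roll":0,"hand":0},{"linear":[0,0,0.3],"roll":0,"hand":0},{"linear":[0,0,0.2],"roll":0,"hand":0},{"linear":[0,0,0],"roll":0,"hand":0},{"linear":[0,0,0],"roll":0,"hand":0},{"linear":[0,0,0],"roll":0,"hand":0}]'
python3 - <<'E'
from h import *
s=cams.snapshot("top"); cv2.imwrite("pics/t2.png",s["img"])
E
```

```text
t: 3.55
position: [0.6195, 0.2226, 0.0708]
tool_rot: [[-0.997, -0.081, 0.001], [-0.081, 0.997, 0.001], [-0.001, 0.001, -1.0]]
wrist_force: [-1.5, 1.6, 3.8]
opening: 0.0002
```

View pics/t2.png

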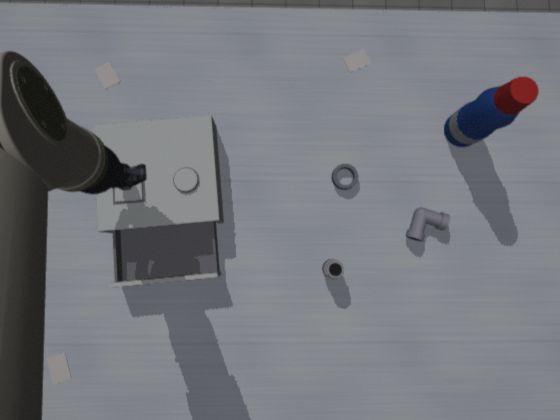

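The drawer has opened: its front panel is now at about row 278 and the floor is visible around (168,250). Next I lift and move over to the coupling.

```bash
python3 -m pendant '[{"linear":[0,0,-2],"roll":0,"hand":0},{"linear":[0,0,-3],"roll":0,"hand":0},{"linear":[0,0,-3],"roll":0,"hand":0},{"linear":[0,0,-2],"roll":0,"hand":0.5},{"linear":[1.84,-3.68,0],"roll":0,"hand":1},{"linear":[1.84,-3.68,0],"roll":0,"hand":1},{"linear":[1.84,-3.68,0],"roll":0,"hand":1},{"linear":[1.84,-3.68,0],"roll":0,"hand":1},{"linear":[1.84,-3.68,0],"roll":0,"hand":1},{"linear":[1.84,-3.68,0],"roll":0,"hand":1},{"linear":[1.84,-3.68,0],"roll":0,"hand":1},{"linear":[1.84,-3.68,0],"roll":0,"hand":1},{"linear":[1.84,-3.68,0],"roll":0,"hand":1},{"linear":[1.84,-3.68,0],"roll":0,"hand":1},{"linear":[0,0,0],"roll":0,"hand":1},{"linear":[0,0,0],"roll":0,"hand":1}]'
python3 - <<'E'
from h import *
st=arm.state(); s=cams.snapshot("wrist"); cv2.imwrite("pics/w3.png",s["img"])
print(st["q"].round(3),st["position"])
for l in ["coupling_center"]:
    for m in masks_of(l,s)[:1]:
        ys,xs=np.nonzero(m["mask"]); print(l,m["conf"],m["bbox"],xs.mean(),ys.mean())
print(proj(s,[.4655,-.159,.06],st),proj(s,[.4655,-.159,.0],st))
T=cams.snapshot("top"); cv2.imwrite("pics/t3.png",T["img"])
for m in masks_of("drawer_in",T)[:1]: 
    ys,xs=np.nonzero(m["mask"]); print(m["conf"],m["bbox"],xs.mean(),ys.mean())
E
```

```text
t: 5.2
position: [0.4652, -0.1609, 0.1702]
tool_rot: [[-0.997, -0.078, -0.0], [-0.078, 0.997, -0.0], [0.0, -0.0, -1.0]]
wrist_force: [-0.6, 0.5, 0.1]
opening: 0.0853
[-0.132  0.077  0.392  1.904 -0.032  1.166  1.92 ] [ 0.46519025 -0.16086418  0.17020869]
coupling_center 0.66 [262.9, 180.1, 40.5, 50.9] 282.92992533026995 203.55140723722
[281.1696943  210.03431051] [280.67657088 193.74775405]
0.71 [108.2, 220.0, 111.9, 73.7] 164.9267891827282 257.88495443000147
```

View pics/w3.png

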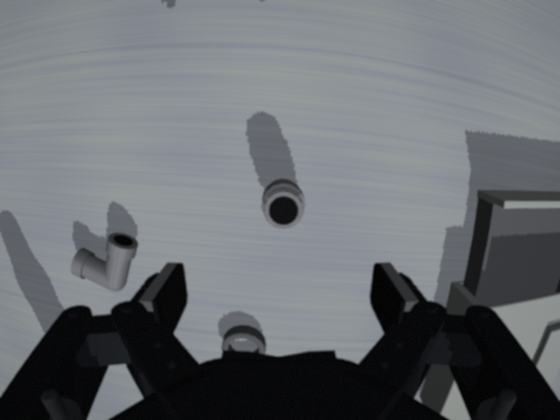

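View pics/t3.png

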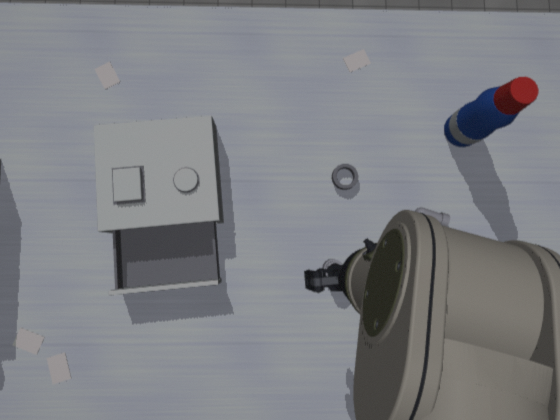

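In the wrist view the coupling's top rim is near (284,210), about 3 mm to the +y side of my estimate. In the top view the drawer is fully open, with its front panel from (112,292) to (220,286).

```bash
python3 -m pendant '[{"linear":[0,0.3,3],"roll":0,"hand":1},{"linear":[0,0,3],"roll":0,"hand":1},{"linear":[0,0,3],"roll":0,"hand":1},{"linear":[0,0,2.5],"roll":0,"hand":1},{"linear":[0,0,2],"roll":0,"hand":1},{"linear":[0,0,1.5],"roll":0,"hand":1},{"linear":[0,0,0.8],"roll":0,"hand":1},{"linear":[0,0,0],"roll":0,"hand":1},{"linear":[0,0,0],"roll":0,"hand":0.7},{"linear":[0,0,0],"roll":0,"hand":0.5},{"linear":[0,0,0],"roll":0,"hand":0.3},{"linear":[0,0,0],"roll":0,"hand":0.2},{"linear":[0,0,0],"roll":0,"hand":0.1},{"linear":[0,0,0],"roll":0,"hand":0},{"linear":[0,0,0],"roll":0,"hand":0},{"linear":[0,0,0],"roll":0,"hand":0}]'
python3 - <<'E'
from h import *
st=arm.state(); s=cams.snapshot("wrist"); cv2.imwrite("pics/w4.png",s["img"])
S=cams.snapshot("scene"); cv2.imwrite("pics/s4.png",S["img"])
T=cams.snapshot("top")
for u,v,z in [(112,293,.058),(220,286.5,.058)]: print(atz(T,u,v,z))
E
```

```text
t: 7.0
position: [0.466, -0.1567, 0.0131]
tool_rot: [[-0.997, -0.081, 0.001], [-0.081, 0.997, 0.0], [-0.001, 0.0, -1.0]]
wrist_force: [-2.1, 0.8, 7.1]
opening: 0.0354
[0.42447922 0.24412451 0.058     ]
[0.43529774 0.0522074  0.058     ]
```

View pics/w4.png

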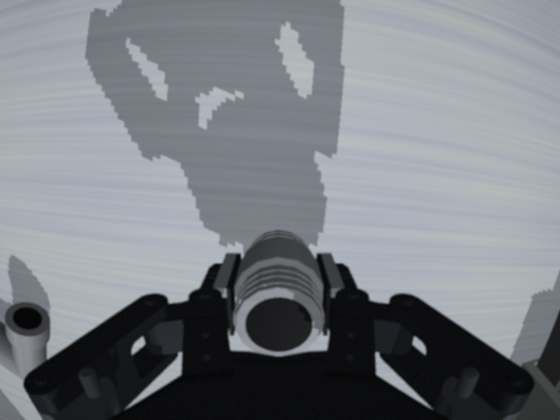

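View pics/s4.png

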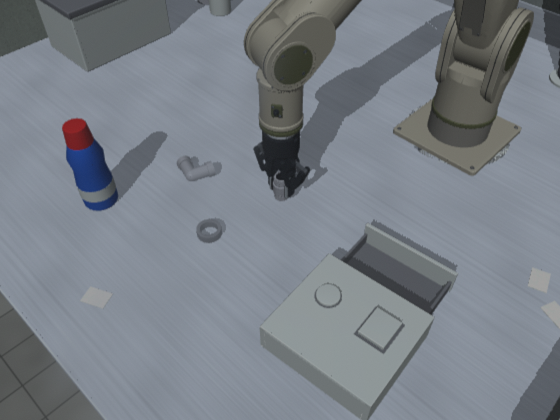

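The coupling is held between the pads, upright and centred (rim at (280,320), opening 35 mm). I lift it and carry it over the drawer.

```bash
python3 -m pendant '[{"linear":[0,0,-1],"roll":0,"hand":0},{"linear":[0,0,-2.5],"roll":0,"hand":0},{"linear":[0,0,-2.5],"roll":0,"hand":0},{"linear":[0,0,-2.5],"roll":0,"hand":0},{"linear":[0,0,-2.5],"roll":0,"hand":0},{"linear":[-0.49,3.09,0],"roll":0,"hand":0},{"linear":[-0.49,3.09,0],"roll":0,"hand":0},{"linear":[-0.49,3.09,0],"roll":0,"hand":0},{"linear":[-0.49,3.09,0],"roll":0,"hand":0},{"linear":[-0.49,3.09,0],"roll":0,"hand":0},{"linear":[-0.49,3.09,0],"roll":0,"hand":0},{"linear":[-0.49,3.09,0],"roll":0,"hand":0},{"linear":[-0.49,3.09,0],"roll":0,"hand":0},{"linear":[-0.49,3.09,0],"roll":0,"hand":0},{"linear":[-0.49,3.09,0],"roll":0,"hand":0},{"linear":[0,0,0],"roll":0,"hand":0},{"linear":[0,0,0],"roll":0,"hand":0}]'
python3 - <<'E'
from h import *
st=arm.state(); s=cams.snapshot("wrist"); cv2.imwrite("pics/w5.png",s["img"])
S=cams.snapshot("scene"); cv2.imwrite("pics/s5.png",S["img"])
T=cams.snapshot("top"); cv2.imwrite("pics/t5.png",T["img"])
E
```

```text
t: 8.85
position: [0.4891, 0.1555, 0.1226]
tool_rot: [[-0.997, -0.082, -0.0], [-0.082, 0.997, -0.0], [0.0, -0.0, -1.0]]
wrist_force: [0.0, -0.9, -1.8]
opening: 0.0356
```

View pics/w5.png

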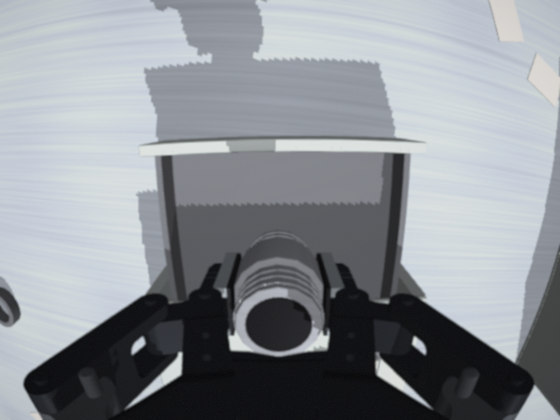

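View pics/s5.png

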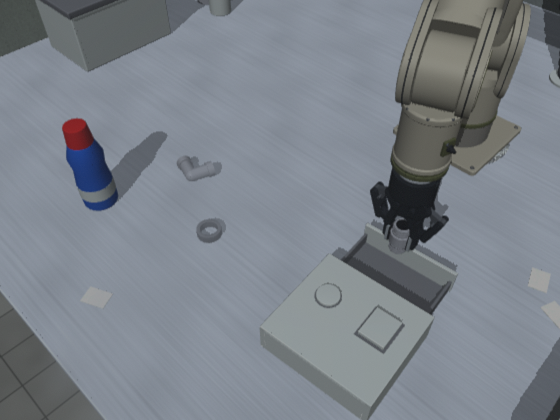

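View pics/t5.png

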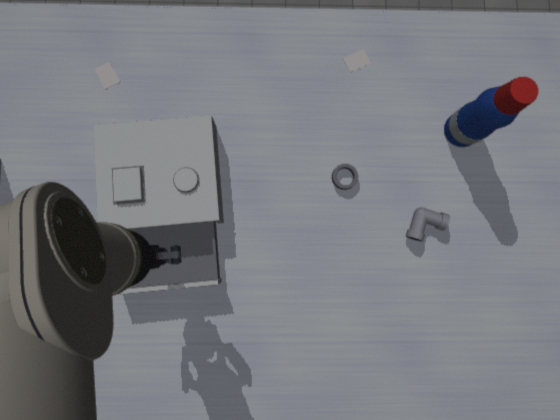

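The coupling is centred across the drawer, whose side walls are at about u=170 and 395, and nothing else has moved. I lower it.

```bash
python3 -m pendant '[{"linear":[0,0,2],"roll":0,"hand":0},{"linear":[0,0,2],"roll":0,"hand":0},{"linear":[0,0,2],"roll":0,"hand":0},{"linear":[0,0,1.5],"roll":0,"hand":0},{"linear":[0,0,1],"roll":0,"hand":0},{"linear":[0,0,0.7],"roll":0,"hand":0},{"linear":[0,0,0.4],"roll":0,"hand":0},{"linear":[0,0,0],"roll":0,"hand":0},{"linear":[0,0,0],"roll":0,"hand":0},{"linear":[0,0,0],"roll":0,"hand":0}]'
```

```text
t: 10.0
position: [0.4897, 0.1555, 0.0269]
tool_rot: [[-0.997, -0.081, 0.001], [-0.081, 0.997, 0.001], [-0.001, 0.0, -1.0]]
wrist_force: [-0.1, -0.1, -1.2]
opening: 0.0355
```

```bash
python3 -m pendant '[{"linear":[0,0,0.2],"roll":0,"hand":0},{"linear":[0,0,0],"roll":0,"hand":0},{"linear":[0,0,0],"roll":0,"hand":0}]'; python3 -m pendant '[{"linear":[0,0,0.1],"roll":0,"hand":0},{"linear":[0,0,0],"roll":0,"hand":0},{"linear":[0,0,0],"roll":0,"hand":0}]';
```

```text
t: 10.3
position: [0.4892, 0.1553, 0.0243]
tool_rot: [[-0.997, -0.081, -0.0], [-0.081, 0.997, 0.0], [0.0, 0.0, -1.0]]
wrist_force: [-0.4, 0.4, -2.4]
opening: 0.0357
t: 10.6
position: [0.4892, 0.1553, 0.0233]
tool_rot: [[-0.997, -0.081, -0.0], [-0.081, 0.997, 0.0], [0.0, 0.0, -1.0]]
wrist_force: [0.0, -0.0, -2.3]
opening: 0.0355
```

```bash
python3 -m pendant '[{"linear":[0,0,0.1],"roll":0,"hand":0},{"linear":[0,0,0],"roll":0,"hand":0},{"linear":[0,0,0],"roll":0,"hand":0}]'; python3 -m pendant '[{"linear":[0,0,0.1],"roll":0,"hand":0},{"linear":[0,0,0],"roll":0,"hand":0},{"linear":[0,0,0],"roll":0,"hand":0}]';
```

```text
t: 10.9
position: [0.4899, 0.1554, 0.0231]
tool_rot: [[-0.997, -0.081, 0.001], [-0.081, 0.997, 0.001], [-0.001, 0.0, -1.0]]
wrist_force: [-1.9, -1.2, 5.9]
opening: 0.0355
t: 11.2
position: [0.491, 0.1555, 0.023]
tool_rot: [[-0.997, -0.081, 0.003], [-0.081, 0.997, 0.001], [-0.003, 0.001, -1.0]]
wrist_force: [-1.2, -2.5, 12.7]
opening: 0.0357
```

The wrist force shows contact with the drawer floor (12.7 N). I back off 1 mm and open gradually.

```bash
python3 -m pendant '[{"linear":[0,0,-0.1],"roll":0,"hand":0},{"linear":[0,0,0],"roll":0,"hand":0.4},{"linear":[0,0,0],"roll":0,"hand":0.5},{"linear":[0,0,0],"roll":0,"hand":0.6},{"linear":[0,0,0],"roll":0,"hand":0.75},{"linear":[0,0,0],"roll":0,"hand":0.9},{"linear":[0,0,0],"roll":0,"hand":0.9},{"linear":[0,0,0],"roll":0,"hand":0.9},{"linear":[0,0,-0.5],"roll":0,"hand":0.9},{"linear":[0,0,-1],"roll":0,"hand":0.9},{"linear":[0,0,-2],"roll":0,"hand":0.9},{"linear":[0,0,-3],"roll":0,"hand":0.9},{"linear":[0,0,-3],"roll":0,"hand":0.9},{"linear":[0,0,-3],"roll":0,"hand":0.9},{"linear":[0,0,-3],"roll":0,"hand":0.9},{"linear":[0,0,-3],"roll":0,"hand":0.9},{"linear":[0,0,0],"roll":0,"hand":0.9},{"linear":[0,0,0],"roll":0,"hand":0.9}]'
python3 - <<'E'
from h import *
st=arm.state(); s=cams.snapshot("wrist"); cv2.imwrite("pics/w6.png",s["img"])
S=cams.snapshot("scene"); cv2.imwrite("pics/s6.png",S["img"])
for n,P in [("base",[.49,.1555,.01]),("top",[.49,.1555,.07])]: print(n,proj(s,P,st),proj(S,P))
for m in masks_of("coupling_center",S)[:1]:print(m["conf"],m["bbox"])
for m in masks_of("elbow_center",S)[:1]:print(m["conf"],m["bbox"])
E
```

```text
t: 13.0
position: [0.4895, 0.1554, 0.2084]
tool_rot: [[-0.997, -0.081, 0.002], [-0.081, 0.997, 0.001], [-0.002, 0.001, -1.0]]
wrist_force: [-1.2, 0.9, -0.3]
opening: 0.0769
base [278.66096815 187.67433612] [389.07370021 280.63239665]
top [278.77268232 201.31613192] [394.00060624 261.54918766]
0.86 [382.3, 254.2, 19.8, 30.0]
0.64 [179.1, 155.5, 36.8, 24.0]
```

View pics/w6.png

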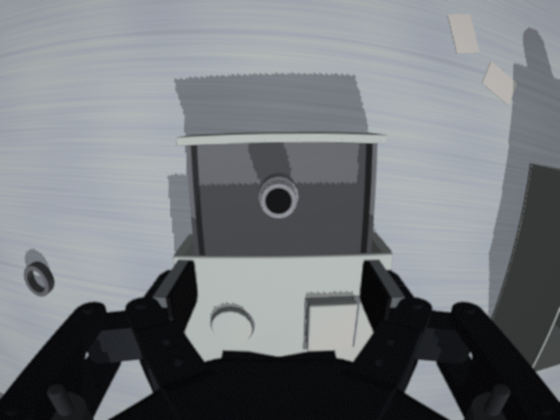

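View pics/s6.png

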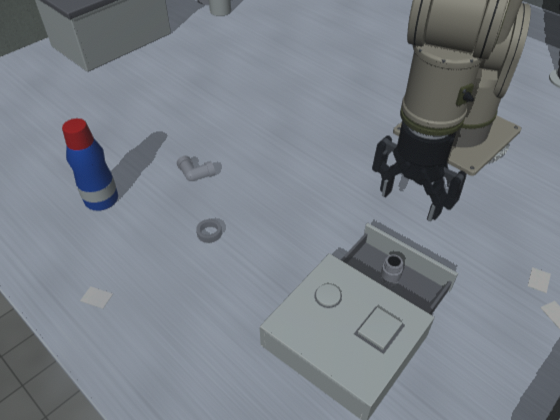

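The coupling stands upright in the open drawer. Its rim is at (278,200) in the wrist view, against a prediction of (279,201), and at (394,261) in the scene view, exactly as predicted. The elbow is where it was and the gripper is clear, so I hand the job in.

```bash
python3 -c "
from rig import arm
print(arm.job_done())"
```

```text
the job is handed in; nothing more can be done
None
```

I pressed the latch plate with the shut fingers and the drawer sprang fully open. I then picked the coupling up by its collar, stood it near the middle of the drawer floor and let go. The job was handed in about 13 s into the 54 s allowed; no verdict is reported.

- **Coupling:** In the last wrist and scene pictures it is upright and clear of the walls. Its rim is within 1–2 pixels of where it should be for a standing coupling.
- **Drawer and elbow:** The drawer was still open, and the elbow's image box was within about 3 pixels of where it began.
- **Robot:** The gripper was lifted well clear and touched nothing. The highest wrist force I read was about 13 N, when the coupling met the drawer floor; I then backed off 1 mm before releasing.
- **Disagreements:** My two estimates of the drawer floor's centre differed by about 5 mm in y, and the gripper read 35.5 mm on the 38 mm collar. Neither mattered for the placing. The network also missed the latch plate in the wrist view, so there I compared it by eye with its computed position.

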